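# Stow the glass crate

### The job

Slide the tall crate of glass straight back into the empty bay of the bench rack until it stands fully home against the back rail, pushing it low, near its foot, so that it slides and does not tip. Then swing the steel keeper bar all the way shut across the front of the bay. It is all pushing: do not lift the crate, and leave everything else on the bench undisturbed.

Things in the scene. Friction and masses are not known exactly. Their poses are not given: they have to be found in the camera images.
- crate: Tall heavy wooden crate of upright glass sheets, about 2 kg, in front of the empty bay. Box 110 deep (x) x 170 wide (y), rim 207 high, glass up to 246 high. Origin: on the bench under the middle of the box, within 10 of its centre of mass in x and y; x points from the toe board to the back, z up. It slides on the bench at 8 to 17 N; pushed above 120 high it tips over its rear edge, below 60 it slides.
- toe (a point): Middle of the front (robot side) face of the crate's dark toe board, 15 above the bench, at x = -93 of the crate; axes as the crate's. The toe board is 170 wide, 20 thick and 30 high, just in front of the crate's foot: it juts out 38 in front of the box.
- rack: Fixed low wooden glass rack. Origin: on the bench, mid-width of the empty bay, on the front face of the back rail. x points into the bay (the way the crate is pushed), y left, z up. When the crate is home its origin is at x = -55, y = 0 here, axes parallel, and its toe board sticks out of the bay under the keeper bar. To the right (y = -122 to -234) is a bay full of glass sheets, up to 222 high.
- bay_mouth (a point): Middle of the mouth of the empty bay, at bench level, 119 in front of the back rail; axes as the rack's. The bay is 220 wide (y = -110 to +110) between two plywood partitions 12 thick and 150 high, which run from the back rail to the mouth; the bench is its floor.
- keeper (a joint): Angle of the steel keeper bar about its upright pin at the front of the left partition. 0 = shut, along -y of the rack across the bay's mouth (it stops there); grows as the free end swings out towards the robot (1.57 = along -x of the rack) and on to the left, stop at 2.6. Bar 12 thick, 25 high (75 to 100 above the bench), 252 long from the pin. Stays where left; 1 to 2 N at its end moves it.
- keeper_pin (a point): Hinge pin of the keeper bar, at mid height of the bar: x = -131, y = +116, z = 87.5 in the rack's frame; axes as the rack's.
- keeper_end (a point): Centre of the round free end of the keeper bar, 240 from the pin.
- oil_bottle: Bystander: amber bottle, 48 across, 130 high, upright right of the crate. Origin under its middle.
- brush_jar: Bystander: clear jar of brushes and tools, 76 across, tools up to 210 high, left of the rack. Origin under its middle.
- mug: Bystander: white mug, 80 across, 95 high, to the right. Origin under its middle.
- solder_spool: Bystander: metal spool, 64 across, 42 high, left of the rack. Origin under its middle.
- bench_brush: Bystander: wooden bench brush 55 x 160 x 50 high, to the left. Origin under its middle.
- pliers: Bystander: running pliers 160 long, 18 high, lying on the cutting mat at the right. Origin under the pivot.

How it is judged (in metres and radians):
On the way, in this order (a step that is already met when the one before it is completed fails the run):
1. the crate stands home against the back rail while the keeper bar is still open (x of crate in the frame of rack above -0.065 m and value of joint keeper above 0.6 rad), for 0.2 s.
2. the keeper bar is shut across the bay (value of joint keeper below 0.09 rad), for 0.2 s.
At the end, for the whole second after the job is handed in: The crate stands upright and at rest on the bench inside the bay, within 10 mm of the back rail, within 30 mm of the bay's middle and 0.12 rad of square, and the keeper bar is shut across it (joint below 0.09 rad) and still (x of crate in the frame of rack above -0.065 m and y of crate in the frame of rack between -0.03 and 0.03 m and angle between the x axis of crate and the x axis of rack, either way round below 0.12 rad and angle between crate's own z axis and vertical below 0.03 rad and linear speed of crate below 0.01 m/s and value of joint keeper below 0.09 rad and velocity of joint keeper between -0.05 and 0.05 rad/s); the robot touches nothing.
It fails at once if the crate tips by more than 8 degrees (angle between crate's own z axis and vertical above 0.14 rad).
It fails at once if the crate is lifted off the bench (height (world z) of crate above 0.015 m).
It fails at once if a bystander is moved by more than 20 mm (distance of any of oil_bottle, brush_jar, mug, solder_spool, bench_brush, pliers from where it was at the start of the episode above 0.02 m).
It also fails if it takes over 72 s, if anything falls off the work surface, if the arm or the gripper's body presses on something with over 40 N, if the wrist force passes 120 N, or if a joint passes its speed limit or range.

### The arm

A 6-joint arm with a two-finger parallel gripper is mounted at the origin on the work surface. World frame = base frame: x ahead of the robot, y to its left, z up, the work surface at z = 0. Lengths are in mm, angles in rad, forces in N, time in s.
With the tool pointing down it reaches from about 350 to 775 mm from the base axis. Payload 7.3 kg.
Tool frame: the origin (TCP) lies midway between the tips of the shut fingers; the grasp point (between the pads) lies 19 mm behind it; z points along the fingers, y is the direction in which the jaws open and shut (so a half turn about z gives the same grasp; the last joint's range is limited). The gripper opens to 92 mm and grips with 3 to 60 N. Pads are 19 mm wide; open, the fingers measure 130 mm over their backs; the gripper's body (75 mm by 190 mm) begins 47 mm behind the grasp point.
Start: joints at [1.099, 0.342, 1.524, -0, 1.275, -0.146], TCP at [168.021, 497.407, 226.741] pointing down, gripper open.
Joint ranges: [-2.53, 2.53], [-0.77, 2.02], [0.04, 2.7], [-1, 4.14], [0.28, 2.66], [-3.11, 3.11]. Speed limits (rad/s): [2.57, 2.57, 3.14, 3.14, 3.14, 3.14].

### API

Orientations are given as [roll, pitch, yaw] about the fixed x, y, z axes, in that order (R = Rz(yaw) Ry(pitch) Rx(roll)).
In Python, from plant import sensors, imaging, ticket gives the robot as it stands. The module is installed in compiled form; this text tells all that it offers.
- The arm moves only by the tool arm_command, never from a script. Its argument "increments" is one flat list of numbers, 5 for each row, row after row: the closure, from 0 (fully open) to 1 (shut), then the shift along the tool's x, y, z in mm, then the turn about the tool's z in degrees. In form: [hand, dx, dy, dz, spin, hand, dx, dy, dz, spin, ...]. A call has 1 to 20 rows; each row is the pose to reach, as a shift and turn from the pose commanded when the call began, along the tool's axes at that moment; what a row does not reach only later rows make up. A row lasts 1/8 s, in which the tool goes at most 62.5 mm and 10.7 degrees, less where a joint would pass 70% of its speed; a pose out of reach is approached as far as the arm can. A call with a gripper value outside its range is refused whole. The fingers move at their own pace and stop on an object; the grip force is fixed at half the most. Time passes only in rows, so rows that repeat a pose let the fingers close. It gives the time, the measured TCP pose, the force and the opening at its end, in the units of the state.
- sensors.get_obs(): the state, without advancing time (a new reading comes with each control period).
- imaging.capture(name): name is "side" or "top" or "wrist"; returns the picture (400x640x3 uint8, blue, green, red); there is no depth.
- imaging.calibration(name): a dict with "fx", "fy", "cx", "cy" (pixels), "world_to_cam" (4x4, takes a point from world to camera coordinates); the wrist camera has in their place "hand_eye" (4x4, takes a point from camera to tool coordinates, whose origin is the TCP and whose axes are the flange's). Camera axes: x right, y down, z forward; pixel columns grow to the right and rows downward; lengths in mm; the calibration is good to about 2 mm. A picture is of the moment at which its call begins: read the wrist's pose just before it. calibration takes no time and is no camera call.
- ticket.close_job(): hands the job in, once; it reports no verdict.
The state is a dict: "time": time; "joint_positions": joint angles; "dq": joint speeds; "tau": joint torques, N m; "tool_pos": TCP position; "tcp_rot": TCP orientation; "contact_force": force on the tool from outside, world axes, zero at the start; "moment": the same for the moment, N m; "grip_width": finger opening in mm.
Only numpy, scipy, OpenCV 4.12 (cv2) and the standard library are available. Lean on these libraries where they do the work, as an engineer would, in place of code of your own. Each camera call takes 0.05 s, during which the arm holds its last target. There are 200 camera calls.

## Working session

There is one attempt and no reset: what is moved stays moved. The work goes in short steps, Python scripts to look and compute and a tool call to move; the robot and the scene stay as the last step left them, time stands still between calls to the robot, and variables do not carry over. Pictures are saved under pics/ and viewed, about 8 in all and at most 12, crops included, and the job is handed in when it is done.

Besides the shell and the picture viewer there is one more tool, called after "Emit:" as a command line: name --argument value ..., lists and objects as JSON in quotes. arm_command: Moves the arm, as the interface text tells. Its arguments: {"type":"object","properties":{"increments":{"type":"array","items":{"type":"number"}}},"required":["increments"]}

```bash
mkdir -p pics && python3 - <<'E'
from plant import sensors, imaging
import cv2,numpy as np
np.set_printoptions(precision=3,suppress=True)
o=sensors.get_obs();print(o)
for n in("side","top"):
    im=imaging.capture(n);cv2.imwrite(f"pics/{n}0.png",im);c=imaging.calibration(n);print(n,c)
print(imaging.calibration("wrist"))
E
```

```text
{'time': 0.0, 'joint_positions': array([ 1.099,  0.343,  1.525, -0.   ,  1.275, -0.146]), 'dq': array([-0.001, -0.   ,  0.001,  0.001, -0.002,  0.001]), 'tau': array([ -0.001, -43.125, -24.422,   0.072,   0.056,  -0.   ]), 'tool_pos': array([167.818, 497.022, 226.033]), 'tcp_rot': array([-3.14 , -0.   ,  2.816]), 'contact_force': array([ 0.249, -0.021, -0.482]), 'moment': array([-0.02 , -0.064, -0.036]), 'grip_width': 91.62299136778918}
side {'fx': 517.936437955062, 'fy': 517.936437955062, 'cx': 321.50815190796374, 'cy': 192.23926883493408, 'world_to_cam': array([[   0.94 ,    0.34 ,   -0.016, -501.847],
       [   0.196,   -0.579,   -0.791,  -64.249],
       [  -0.278,    0.741,   -0.612, 2031.835],
       [   0.   ,    0.   ,    0.   ,    1.   ]])}
top {'fx': 409.98175144654266, 'fy': 409.98175144654266, 'cx': 319.8537178798342, 'cy': 203.84950649336295, 'world_to_cam': array([[  -0.023,   -1.   ,    0.011,  -13.882],
       [  -0.998,    0.022,   -0.067,  548.933],
       [   0.067,   -0.012,   -0.998, 1408.962],
       [   0.   ,    0.   ,    0.   ,    1.   ]])}
{'fx': 353.9677991854233, 'fy': 353.9677991854233, 'cx': 318.74921663718413, 'cy': 200.1646002333797, 'hand_eye': array([[  -0.   ,   -0.969,   -0.247,   66.958],
       [   1.   ,    0.   ,   -0.001,    0.598],
       [   0.001,   -0.247,    0.969, -158.645],
       [   0.   ,    0.   ,    0.   ,    1.   ]])}
```

View pics/side0.png

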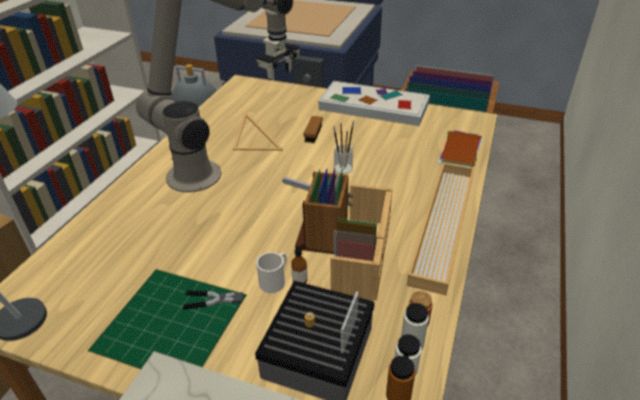

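View pics/top0.png

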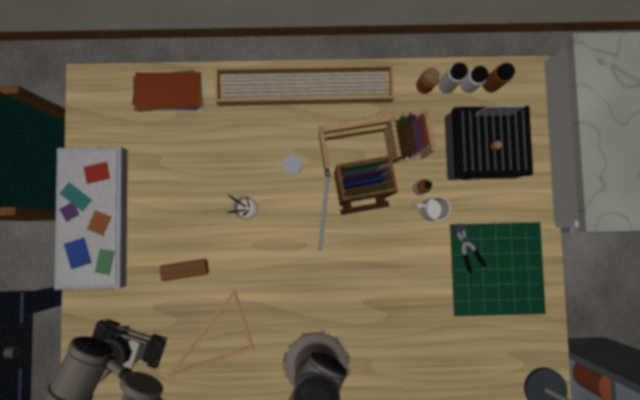

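The pictures show the crate at about (366,185) in the top view, with its toe board near (364,206). The rack's bay is behind it, and the keeper is open, from pin (327,172) to end (320,247). I'll zoom in for exact pixels.

```bash
python3 - <<'E'
import cv2
im=cv2.imread("pics/top0.png")[105:255,290:450]
im=cv2.convertScaleAbs(im,alpha=1.6)
im=cv2.resize(im,None,fx=5,fy=4,interpolation=cv2.INTER_CUBIC) if 0 else cv2.resize(im,None,fx=4,fy=4,interpolation=cv2.INTER_CUBIC)
for i in range(0,160,20): cv2.putText(im,str(290+i),(i*4,10),0,.4,(0,0,255),1); cv2.line(im,(i*4,12),(i*4,18),(0,0,255),1)
for i in range(0,150,20): cv2.putText(im,str(105+i),(0,i*4+4),0,.4,(0,0,255),1); cv2.line(im,(28,i*4),(34,i*4),(0,0,255),1)
cv2.imwrite("pics/top0z.png",im)
E
```

```text
(no output)
```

View pics/top0z.png

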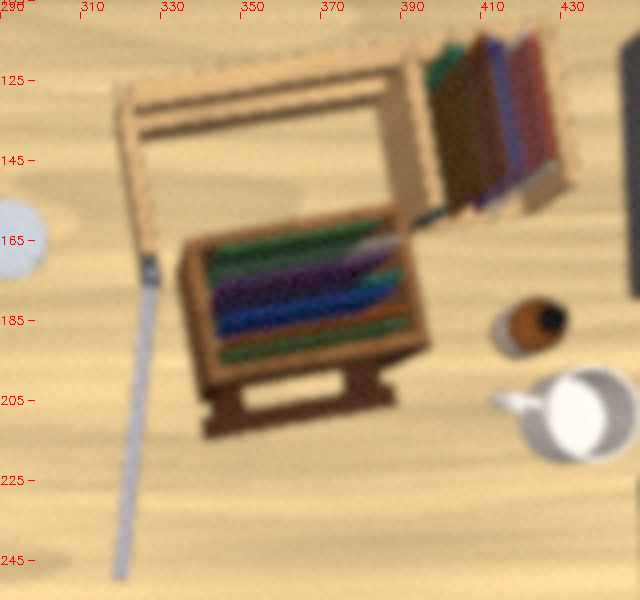

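The zoom (orig = 290+u/4, 105+v/4) shows these crop pixels:
- **Toe board front:** (205,436) to (396,404).
- **Keeper:** pin about (150,270), tip about (120,578).
- **Partition tops:** left about (128,92) to (148,256), right about (415,57) to (437,212).

The crate is roughly parallel to the rack.

```bash
cat > h.py <<'E'
import numpy as np
from plant import imaging
np.set_printoptions(precision=3,suppress=True)
def ray(name,uv,z):
    c=imaging.calibration(name);T=np.linalg.inv(c["world_to_cam"])
    d=T[:3,:3]@[(uv[0]-c["cx"])/c["fx"],(uv[1]-c["cy"])/c["fy"],1];p=T[:3,3]
    return p+d*(z-p[2])/d[2]
def proj(name,p):
    c=imaging.calibration(name);q=c["world_to_cam"]@[*p,1]
    return np.array([c["fx"]*q[0]/q[2]+c["cx"],c["fy"]*q[1]/q[2]+c["cy"]])
def ang(a,b): return np.arctan2(b[1]-a[1],b[0]-a[0])
E
cat > m.py <<'E'
from h import *
def z(u,v,h): return ray("top",((u+.5)/4-.5+290,(v+.5)/4-.5+105),h)
pin,tip=z(150,270,100),z(120,578,100);print("pin",pin,"tip",tip,"len",np.linalg.norm(tip-pin))
lf,lb=z(148,256,150),z(128,92,150);rf,rb=z(437,212,150),z(415,57,150)
print("Lfront",lf,"back",lb,ang(lf,lb),"Rfront",rf,rb,ang(rf,rb),"front dir",ang(rf,lf)-np.pi/2,np.linalg.norm(rf-lf),"exp 232")
ra,rbk=z(380,98,45),z(140,137,45);print("rail dir",ang(ra,rbk)-np.pi/2)
tl,tr=z(205,436,15),z(396,404,15);print("toe",(tl+tr)/2,np.linalg.norm(tl-tr),"exp170",ang(tr,tl)-np.pi/2)
rl,rr=z(207,382,207),z(430,346,207);bl,br=z(185,243,207),z(404,205,207);print("rim",(rl+rr+bl+br)/4,np.linalg.norm(rl-rr),ang(rr,rl)-np.pi/2,ang(br,bl)-np.pi/2,ang(rl,bl),ang(rr,br))
yaw=np.mean([ang(rf,lf)-np.pi/2,ang(lf,lb),ang(rf,rb)]);c,s=np.cos(yaw),np.sin(yaw);R=np.array([[c,-s],[s,c]])
o1=(lf+rf)[:2]/2+R@[119,0];o2=pin[:2]+R@[131,-116];print("yaw",yaw,"origin",o1,o2)
o=(o1+o2)/2
for n,p in dict(toe=(tl+tr)/2,crate=(rl+rr+bl+br)/4,bottle=z(513,350,0),tip=tip,pin=pin).items(): print(n,R.T@(p[:2]-o))
print("keeper",ang(pin,tip)-(yaw-np.pi/2)+2*np.pi)
E
python3 m.py
```

```text
pin [647.399 -51.692 100.   ] tip [395.249 -21.143 100.   ] len 253.99420588246878
Lfront [651.416 -48.768 150.   ] back [783.975 -35.956 150.   ] 0.09635912071388332 Rfront [ 681.87  -280.161  150.   ] [ 807.824 -266.978  150.   ] 0.10428660645042571 front dir 0.13086215458359085 233.3878524831835 exp 232
rail dir 0.1425158752171245
toe [ 525.032 -182.688   15.   ] 169.44527023775103 exp170 0.14336634567844175
rim [ 611.211 -166.751  207.   ] 171.52543994079682 0.13812327942886404 0.15180214814667603 0.13022368812744767 0.14675192683849964
yaw 0.11050262724929995 origin [ 784.917 -151.342] [ 790.392 -152.538]
toe [-264.412   -1.599]
crate [-177.001    4.737]
bottle [-227.379 -198.886]
tip [-375.589  173.272]
pin [-128.345  115.104]
keeper 10.764508255390282
```

Measured sizes agree with those given: bar 254/252, partition spacing 233/232, toe 169/170. The rack yaw is about 0.13 and its origin about (788,-149). The keeper angle is about 1.8. The crate needs about 120 mm along +x of the rack and is already centred. I'll use open fingers as a two-point pusher and move to the approach pose.

Emit:
arm_command --increments '[0, -40, -28, 0, -3, 0, -80, -56, 0, -6, 0, -120, -85, 0, -9, 0, -160, -113, 0, -12, 0, -200, -142, 0, -15, 0, -240, -171, 0, -18, 0, -280, -200, 0, -21, 0, -308, -220, 0, -24, 0, -328, -254, 0, -26, 0, -348, -288, 0, -26, 0, -368, -322, 0, -26, 0, -388, -356, 0, -26, 0, -407, -390, 0, -26, 0, -426, -424, 0, -26, 0, -445, -458, 0, -26, 0, -464, -492, 0, -26, 0, -483, -524, 0, -26, 0, -502, -555, 0, -26, 0, -502, -555, 0, -26, 0, -502, -555, 0, -26]'

```text
time: 2.6
tool_pos: [465.6, -188.5, 226.3]
tcp_rot: [3.14, -0.001, -3.014]
contact_force: [-0.4, 0.4, -0.4]
grip_width: 91.8
```

```bash
python3 - <<'E'
from plant import imaging
import cv2
cv2.imwrite("pics/w1.png",cv2.convertScaleAbs(imaging.capture("wrist"),alpha=1.4))
E
```

```text
(no output)
```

View pics/w1.png

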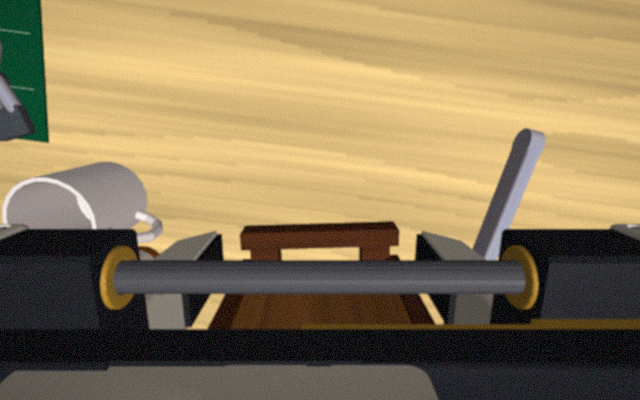

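The wrist view shows the toe board's front edge from (242,227) to (398,223), centred between the fingers. The mug and its handle (150,225) are to the left and the keeper's end is at (532,135).

```bash
cat >> h.py <<'E'
from scipy.spatial.transform import Rotation as Ro
def wray(o,uv,z):
    c=imaging.calibration("wrist");H=c["hand_eye"];R=Ro.from_euler("xyz",o["tcp_rot"]).as_matrix()
    d=R@H[:3,:3]@[(uv[0]-c["cx"])/c["fx"],(uv[1]-c["cy"])/c["fy"],1];p=R@H[:3,3]+o["tool_pos"]
    return p+d*(z-p[2])/d[2]
E
python3 - <<'E'
from h import *
from plant import sensors
o=sensors.get_obs();a,b=wray(o,(242,227),30),wray(o,(398,223),30);print(a,b,(a+b)/2,np.linalg.norm(a-b),ang(a,b)-np.pi/2)
for n,uv,z in [("handle",(160,230),60),("keepend",(532,138),100),("mugrim",(95,225),95)]: print(n,wray(o,uv,z))
print(ray("top",(415,203),60),ray("top",(448,210),95),ray("top",(433,221),0))
E
```

```text
[ 528.151 -260.967   30.   ] [502.729 -98.496  30.   ] [ 515.44  -179.732   30.   ] 164.44781266098082 0.15521501989831954
handle [ 530.499 -333.989   60.   ]
keepend [398.91  -24.894 100.   ]
mugrim [ 519.001 -374.709   95.   ]
[ 541.409 -348.25    60.   ] [ 513.595 -447.994   95.   ] [ 480.204 -424.18     0.   ]
```

Emit:
arm_command --increments '[0, 0, 0, 40, 0, 0, 0, 0, 80, 0, 0, 0, 0, 120, 0, 0, 0, 0, 160, 0, 0, 0, 0, 195, 0, 0, 0, 0, 210, 0, 0, 0, 0, 216, 0, 0, 0, 0, 216, 0, 0, -8, 0, 216, 0, 0, -16, 0, 216, 0, 0, -24, 0, 216, 0, 0, -30, 0, 216, 0, 0, -35, 0, 216, 0, 0, -40, 0, 216, 0, 0, -45, 0, 216, 0, 0, -50, 0, 216, 0, 0, -55, 0, 216, 0, 0, -60, 0, 216, 0, 0, -65, 0, 216, 0, 0, -70, 0, 216, 0]'

```text
time: 5.15
tool_pos: [531.1, -179.4, 10.2]
tcp_rot: [3.138, -0.009, -3.013]
contact_force: [-15.6, -1.3, 9.0]
grip_width: 91.8
```

Emit:
arm_command --increments '[0, -5, 0, 0, 0, 0, -10, 0, 0, 0, 0, -15, 0, 0, 0, 0, -20, 0, 0, 0, 0, -25, 0, 0, 0, 0, -30, 0, 0, 0, 0, -35, 0, 0, 0, 0, -40, 0, 0, 0, 0, -45, 0, 0, 0, 0, -50, 0, 0, 0, 0, -55, 0, 0, 0, 0, -60, 0, 0, 0, 0, -65, 0, 0, 0, 0, -65, 0, 0, 0]'

```text
time: 6.9
tool_pos: [596.7, -171.5, 10.1]
tcp_rot: [3.139, -0.007, -3.013]
contact_force: [-10.3, -0.9, 6.2]
grip_width: 92.0
```

```bash
python3 - <<'E'
from plant import imaging
import cv2
im=imaging.capture("top")[95:245,290:450]
im=cv2.resize(cv2.convertScaleAbs(im,alpha=1.6),None,fx=4,fy=4,interpolation=cv2.INTER_CUBIC);cv2.imwrite("pics/t2.png",im)
E
```

```text
(no output)
```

View pics/t2.png

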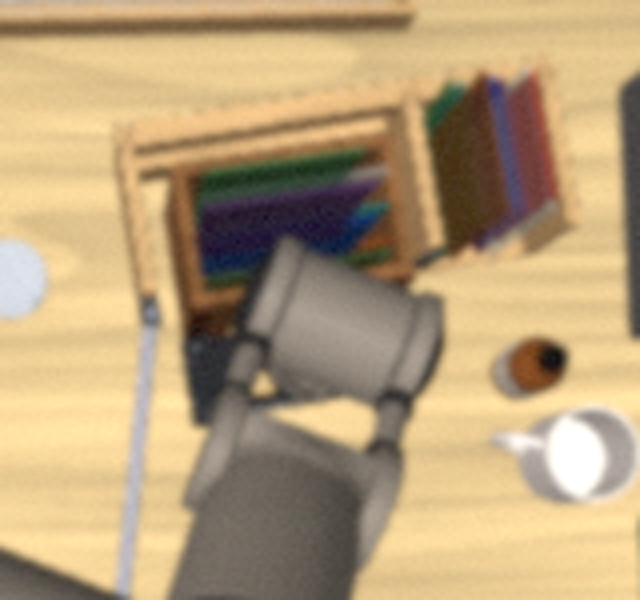

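The view shows the crate square and central in the bay, with its rear still short of the rail. The gripper is clear of the keeper and the bottle. I'll continue more slowly until the force rises.

Emit:
arm_command --increments '[0, -5, 0, 0, 0, 0, -10, 0, 0, 0, 0, -14, 0, 0, 0, 0, -18, 0, 0, 0, 0, -21, 0, 0, 0, 0, -24, 0, 0, 0, 0, -26, 0, 0, 0, 0, -28, 0, 0, 0, 0, -30, 0, 0, 0]'

```text
time: 8.07
tool_pos: [625.4, -168.0, 10.1]
tcp_rot: [3.139, -0.009, -3.014]
contact_force: [-14.4, -1.8, 7.4]
grip_width: 91.9
```

Emit:
arm_command --increments '[0, -2, 0, 0, 0, 0, -4, 0, 0, 0]'

```text
time: 8.32
tool_pos: [629.4, -167.5, 10.1]
tcp_rot: [3.139, -0.009, -3.014]
contact_force: [-14.6, -2.8, 8.0]
grip_width: 91.7
```

Emit:
arm_command --increments '[0, -1.5, 0, 0, 0, 0, -3, 0, 0, 0]'

```text
time: 8.57
tool_pos: [630.4, -167.4, 10.1]
tcp_rot: [3.138, -0.014, -3.013]
contact_force: [-26.0, -2.9, 14.9]
grip_width: 91.6
```

Emit:
arm_command --increments '[0, -1.5, 0, 0, 0, 0, -3, 0, 0, 0]'

```text
time: 8.82
tool_pos: [630.4, -167.4, 10.1]
tcp_rot: [3.137, -0.02, -3.013]
contact_force: [-36.7, -5.0, 22.5]
grip_width: 91.5
```

The push stalled at TCP x = 630.4 (predicted about 632) with the force rising to 37 N, so the crate is against the rail. Next I'll retract, lift and close the fingers.

Emit:
arm_command --increments '[0, 5, 0, 0, 0, 0, 15, 0, 0, 0, 0, 30, 0, 0, 0, 0, 50, 0, 0, 0, 0, 65, 0, 0, 0, 0, 65, 0, -40, 0, 0, 65, 0, -80, 0, 0.3, 65, 0, -120, 0, 0.6, 65, 0, -160, 0, 1, 65, 0, -190, 0, 1, 65, 40, -190, 0, 1, 70, 80, -190, 0, 1, 80, 120, -190, 0, 1, 90, 150, -190, 0, 1, 100, 180, -190, 0, 1, 110, 195, -190, 0, 1, 120, 205, -190, 0, 1, 120, 205, -190, 0, 1, 120, 205, -190, 0]'

```text
time: 11.2
tool_pos: [494.9, 20.6, 200.8]
tcp_rot: [-3.141, 0.001, -3.014]
contact_force: [0.5, 0.3, 0.1]
grip_width: 0.4
```

```bash
python3 - <<'E'
from plant import imaging,sensors
import cv2
im=imaging.capture("top")[95:245,290:450]
im=cv2.resize(cv2.convertScaleAbs(im,alpha=1.6),None,fx=4,fy=4,interpolation=cv2.INTER_CUBIC);cv2.imwrite("pics/t3.png",im)
o=sensors.get_obs();print(o["tool_pos"],o["tcp_rot"],o["grip_width"])
E
```

```text
[494.87218828  20.55824155 200.74151414] [-3.14137564e+00  5.44301116e-04 -3.01446788e+00] 0.8533004454645431
```

View pics/t3.png

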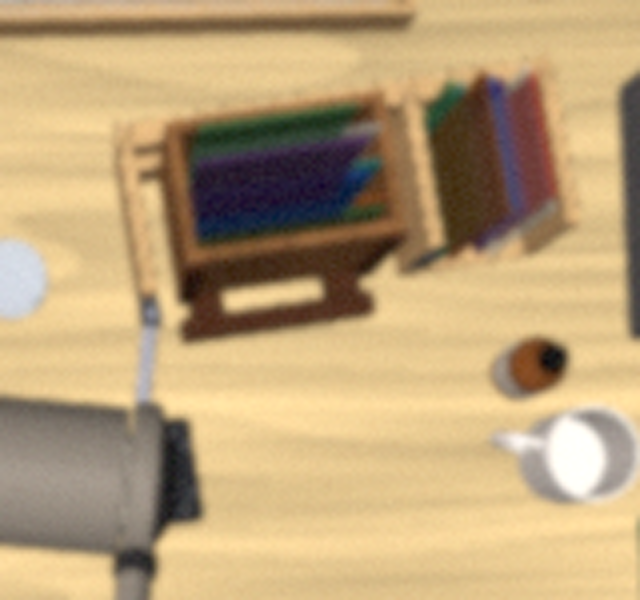

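The crate sits home and square; its toe front runs from (185,340) to (373,308). The keeper is unmoved and everything else is in place. I'll check the numbers and work out the sweep.

```bash
python3 - <<'E'
from h import *
def z(u,v,h): return ray("top",((u+.5)/4-.5+290,(v+.5)/4-.5+95),h)
yaw=.13;c,s=np.cos(yaw),np.sin(yaw);R=np.array([[c,-s],[s,c]]);o=np.array([787,-149.4])
a,b=z(185,340,15),z(373,308,15);print("toe rack",R.T@((a+b)[:2]/2-o),"rel yaw",ang(b,a)-np.pi/2-yaw)
bl,br=z(165,127,207),z(383,92,207);print("rim back rack",R.T@((bl+br)[:2]/2-o),ang(br,bl)-np.pi/2-yaw)
end=np.array([630.4,-167.4]);tcp=np.array([494.87,20.56])
off=np.array([-157.5,0])-(R.T@(end-o))*[1,0];print("off",off)
t=R.T@(tcp-o)+off;print("tcp rack",t)
for k in [1.95,1.85,1.75,1.6,1.45,1.3,1.15,1.0,.85,.7,.55,.4,.28,.2,.13,.08,.05,.03]:
    u=np.array([-np.sin(k),-np.cos(k)]);n=np.array([-np.cos(k),np.sin(k)])
    p=np.array([-131,116])+180*u+(6+19*abs(np.sin(k))+9.5*abs(np.cos(k)))*n
    d=p-t;print(k,p.round(),"dx,dy",-d[0].round(1),d[1].round(1))
E
```

```text
toe rack [-143.241    0.548] rel yaw 0.0178120067189268
rim back rack [-2.039  2.553] 0.011201467484996619
off [0.112 0.   ]
tcp rack [-267.52   206.396]
1.95 [-288.  208.] dx,dy 20.6 1.5
1.85 [-297.  191.] dx,dy 29.1 -14.9
1.75 [-303.  174.] dx,dy 35.9 -32.3
1.6 [-310.  147.] dx,dy 42.7 -59.9
1.45 [-313.  120.] dx,dy 45.3 -86.3
1.3 [-312.   94.] dx,dy 44.1 -112.7
1.15 [-306.   67.] dx,dy 38.9 -139.1
1.0 [-297.   42.] dx,dy 29.6 -164.8
0.85 [-284.   17.] dx,dy 16.2 -189.3
0.7 [-266.   -5.] dx,dy -1.1 -211.6
0.55 [-246.  -25.] dx,dy -22.0 -231.3
0.4 [-221.  -41.] dx,dy -46.0 -247.6
0.28 [-200.  -51.] dx,dy -67.2 -257.8
0.2 [-185.  -57.] dx,dy -82.1 -263.0
0.13 [-172.  -60.] dx,dy -95.5 -266.6
0.08 [-162.  -62.] dx,dy -105.2 -268.5
0.05 [-156.  -63.] dx,dy -111.1 -269.3
0.03 [-152.  -63.] dx,dy -115.1 -269.8
```

Emit:
arm_command --increments '[1, 15, 12, 0, 0, 1, 29, 15, 30, 0, 1, 29, 15, 70, 0, 1, 29, 15, 105, 0, 1, 29, 15, 115, 0, 1, 29, 0, 115, 0, 1, 29, -15, 115, 0, 1, 36, -32, 115, 0, 1, 40, -46, 115, 0, 1, 43, -60, 115, 0, 1, 45, -73, 115, 0, 1, 45, -86, 115, 0, 1, 45, -100, 115, 0, 1, 44, -113, 115, 0, 1, 42, -126, 115, 0, 1, 39, -139, 115, 0, 1, 35, -152, 115, 0, 1, 30, -165, 115, 0, 1, 23, -177, 115, 0, 1, 16, -189, 115, 0]'

```text
time: 13.75
tool_pos: [503.2, -168.9, 85.6]
tcp_rot: [3.141, -0.0, -3.014]
contact_force: [-0.3, 1.9, 0.7]
grip_width: 0.4
```

Emit:
arm_command --increments '[1, -8, -11, 0, 0, 1, -17, -22, 0, 0, 1, -27, -32, 0, 0, 1, -38, -42, 0, 0, 1, -50, -50, 0, 0, 1, -62, -59, 0, 0, 1, -73, -64, 0, 0, 1, -83, -69, 0, 0, 1, -91, -72, 0, 0, 1, -98, -74, 0, 0, 1, -105, -76, 0, 0, 1, -111, -78, 0, 0, 1, -116, -79, 0, 0, 1, -121, -80, 0, 0, 1, -121, -80, 0, 0]'

```text
time: 15.62
tool_pos: [633.4, -232.3, 85.8]
tcp_rot: [-3.141, 0.001, -3.013]
contact_force: [-0.4, 0.2, -1.3]
grip_width: 0.4
```

Emit:
arm_command --increments '[1, -3, 0, 0, 0, 1, -5, 0, 0, 0, 1, -7, 0, 0, 0, 1, -9, 0, 0, 0]'

```text
time: 16.12
tool_pos: [641.9, -231.1, 85.8]
tcp_rot: [-3.141, 0.0, -3.014]
contact_force: [-1.4, -2.1, -0.2]
grip_width: 0.7
```

Emit:
arm_command --increments '[1, -1, 0, 0, 0, 1, -2, 0, 0, 0]'

```text
time: 16.38
tool_pos: [643.8, -230.7, 85.7]
tcp_rot: [3.142, 0.0, -3.014]
contact_force: [-0.8, -0.8, 0.5]
grip_width: 0.2
```

Emit:
arm_command --increments '[1, 8, 0, 0, 0, 1, 30, 0, 0, 0, 1, 70, 0, 0, 0, 1, 110, 0, -40, 0, 1, 150, 20, -80, 0, 1, 180, 60, -120, 0, 1, 200, 100, -140, 0, 1, 200, 150, -140, 0, 1, 200, 200, -140, 0, 1, 200, 250, -140, 0, 1, 200, 300, -140, 0, 1, 200, 300, -140, 0, 1, 200, 300, -140, 0]'

```text
time: 18.0
tool_pos: [407.0, 41.1, 225.8]
tcp_rot: [-3.141, 0.001, -3.013]
contact_force: [0.6, -1.2, -0.4]
grip_width: 0.1
```

```bash
python3 - <<'E'
from plant import imaging,sensors
import cv2
t=imaging.capture("top");cv2.imwrite("pics/top4.png",t)
d=cv2.absdiff(t,cv2.imread("pics/top0.png")).max(2)
for n,(u,v) in dict(bottle=(423,187),jar=(243,207),mug=(433,209),spool=(292,163),brush=(184,270),pliers=(470,250)).items(): print(n,d[v-18:v+18,u-18:u+18].mean(),d[v-18:v+18,u-18:u+18].max())
im=t[95:245,290:450]
im=cv2.resize(cv2.convertScaleAbs(im,alpha=1.6),None,fx=4,fy=4,interpolation=cv2.INTER_CUBIC);cv2.imwrite("pics/t4.png",im)
E
```

```text
bottle 3.441358024691358 9
jar 3.4891975308641974 8
mug 3.5925925925925926 8
spool 3.6875 9
brush 3.349537037037037 9
pliers 3.489969135802469 13
```

View pics/t4.png

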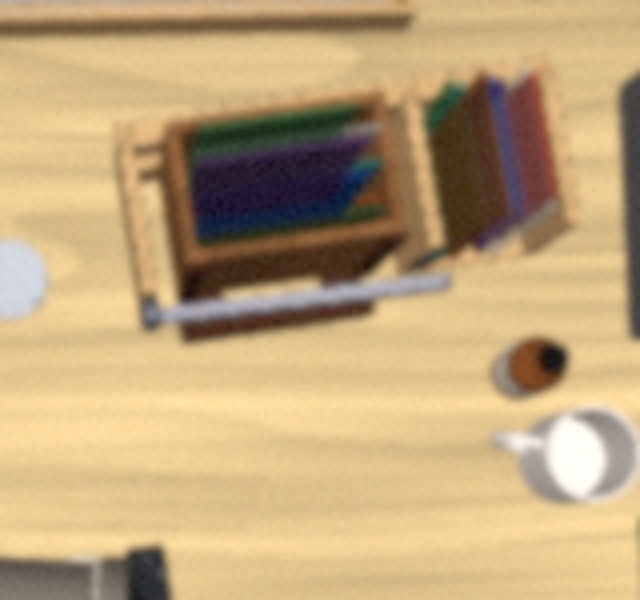

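The top view shows the crate home and the bar across the bay, from pin (151,312) to end (450,281). All bystanders are unchanged (image difference is noise only). The bar looks 0.03 to 0.06 rad from shut, which is too close to the 0.09 limit, so I'll fit its line and give it a slightly deeper push.

```bash
cat > k.py <<'E'
from h import *
import cv2,sys
t=cv2.imread(sys.argv[1]);b,g,r=[t[:,:,i].astype(int) for i in range(3)]
m=((b>r-8)&(b>75)).astype(np.uint8);m[:,:329]=0;m[:,404:]=0;m[:163]=0;m[176:]=0
v,u=np.nonzero(m);A=[];
for c in range(332,402):
    s=v[u==c]
    if len(s): A.append((c,s.mean()))
A=np.array(A);p=np.polyfit(A[:,0],A[:,1],1);res=A[:,1]-np.polyval(p,A[:,0]);A=A[abs(res)<1];p=np.polyfit(A[:,0],A[:,1],1)
a,e=[ray("top",(c,np.polyval(p,c)),100) for c in (332,400)]
print(len(A),p,"bar rel x-dir",ang(e,a)-np.pi/2,"=> k for yaw .13/.145:",.13-(ang(e,a)-np.pi/2),.145-(ang(e,a)-np.pi/2))
E
python3 k.py pics/top4.png
```

```text
70 [ -0.122 213.914] bar rel x-dir 0.10088048593924959 => k for yaw .13/.145: 0.029119514060750418 0.0441195140607504
```

The fitted bar angle is 0.03–0.045 rad, which matches the 0.03 expected from where the finger stopped. That is well under 0.09, and the arm is clear, so I'm handing in.

```bash
python3 -c "
from plant import ticket
print(ticket.close_job())"
```

```text
the job is handed in; nothing more can be done
None
```

The crate is home in the bay and the keeper bar is shut across it; I handed the job in after about 18 s of robot time. No verdict came back.

**What I did:** I pushed the crate about 120 mm on its toe board, with the open fingers 10 mm above the bench. It stopped against the back rail and the force rose to 37 N. I then backed off, shut the fingers, swung the keeper closed and moved the arm clear.

**Last checks (top camera):**
- **Crate:** about 1–3 mm off the bay's middle and 0.01–0.02 rad from square. Its toe measures x = -143 mm where -148 mm is home, a 5 mm difference that fits the camera and rack-position error. The stall at the rail agrees that it is home.
- **Keeper:** about 0.03–0.045 rad from shut by line fit, against 0.03 expected from where the finger stopped. A rough reading by eye gave up to 0.06, so it is inside the 0.09 limit but not hard against its stop. I skipped the planned extra push because the fit showed enough margin.
- **Bystanders:** all six look the same as at the start, with only noise in the image difference.

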